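# Spin a primed model on the spray turntable and stop it at the mark

### The arm

A 6-joint arm with a two-finger parallel gripper is mounted at the origin on the work surface. World frame = base frame: x ahead of the robot, y to its left, z up, the work surface at z = 0. Lengths are in mm, angles in rad, forces in N, time in s.
With the tool pointing down it reaches from about 350 to 775 mm from the base axis. Payload 7.3 kg.
Tool frame: the origin (TCP) lies between the finger pads, 19 mm behind the fingertips; this is the grasp point; z points along the fingers, y is the line along which they close (so a half turn about z gives the same grasp; the last joint's range is limited). The gripper opens to 92 mm and grips with 3 to 60 N. Pads are 19 mm wide; open, the fingers measure 130 mm over their backs; the gripper's body (75 mm by 190 mm) begins 47 mm behind the grasp point.
Start: joints at [-1.329, 0.342, 1.524, -0, 1.275, -0.146], TCP at [198.553, -486.024, 245.541] pointing down, gripper open.
Joint ranges: [-2.53, 2.53], [-0.77, 2.02], [0.04, 2.7], [-1, 4.14], [0.28, 2.66], [-3.11, 3.11]. Speed limits (rad/s): [2.57, 2.57, 3.14, 3.14, 3.14, 3.14].

### API

Orientations are given as [roll, pitch, yaw] about the fixed x, y, z axes, in that order (R = Rz(yaw) Ry(pitch) Rx(roll)).
In Python, from plant import get_obs, capture, bot, spot_in, trace, pinpoint gives the robot as it stands.
- The arm moves only by the tool play_rows, never from a script. Its argument "rows" is a list of rows, each a list of 2 entries, a list of its own where there are three numbers: the shift along the world's x, y, z in units of 3 cm (1.0 is 3 cm), then the turn, a rotation vector about the world's x, y, z in units of 8 degrees (1.0 is 8 degrees). A call has 1 to 12 rows; each row shifts and turns the commanded pose from where the row before left it; what a row does not reach is not made up. A row lasts 1/8 s, in which the tool goes at most 62.5 mm and 10.7 degrees, less where a joint would pass 70% of its speed; a pose out of reach is approached as far as the arm can. A call with a number of a shift or a turn outside -1 to 1 is refused whole. A call with a gripper value outside its range is refused whole. "hand" is the opening, from -1 (shut) to 1 (fully open), set as the call begins (left out, the last holds). The fingers move at their own pace and stop on an object; the grip force is fixed at half the most. Time passes only in rows, so rows that do not move let the fingers close. It gives the time, the measured TCP pose, the force, the opening and the grip force at its end, in the units of the state.
- get_obs(): the state, without advancing time (a new reading comes with each control period).
- capture(name): name is "scene" or "top"; returns a dict with "frame" (480x640x3 uint8, red, green, blue), "fov_y" (degrees; the focal length in pixels is half the picture's height over the tangent of half this angle, whatever the lens; pixels are square), "cx", "cy" (the principal point, pixels), "dist" ([k1, k2, p1, p2, k3] as OpenCV has them; the pictures are not rectified), "rvec" (rotation vector, rad) and "tvec" (3), from world to camera coordinates, as OpenCV has them. Camera axes: x right, y down, z forward; pixel columns grow to the right and rows downward; lengths in mm; the calibration is good to about 2 mm. A picture is of the moment at which its call begins. There is no depth.
- bot.close_job(): hands the job in; it is judged then, once.
Trained networks look in the newest picture that a camera, given by its name, has taken for a name from the list of things; names that differ only in an ending like _2 or _b are one class to them, and where a whole thing is asked for, a point or a joint stands for the part that bears it (a point fixed in the world has none). Each returns a list of dicts, best first, with "p" (0 to 1); they miss things now and then, are a little off and sometimes report something else, mostly with a low value. They report only what shows in the picture. A call takes as long as a camera call.
- spot_in(query, camera): "at" ([row, column] in pixels, amid what is visible of it).
- trace(query, camera): "mask" (480x640 bool, what is visible of it) and "at" ([row, column] in pixels, amid what is visible of it).
- pinpoint(query, camera): "at" ([row, column] in pixels: a listed point, or the origin of a listed thing).
The state is a dict: "time": time; "joint_positions": joint angles; "dq": joint speeds; "tau": joint torques, N m; "tool_pos": TCP position; "tcp_rot": TCP orientation; "contact_force": force on the tool from outside, world axes, zero at the start; "moment": the same for the moment, N m; "grip_width": finger opening in mm; "finger_force": force on a finger pad.
Only numpy, scipy, OpenCV 4.12 (cv2) and the standard library are available. Lean on these libraries where they do the work, as an engineer would, in place of code of your own. Each camera call takes 0.05 s, during which the arm holds its last target. There are 200 camera calls.

### The job

Turn the hand-cranked spray turntable by its orange handle, counterclockwise seen from above, until the platter with the model car runs at about 12.5 turns a minute, and keep the platter between 11 and 14 turns a minute for a good 6 seconds without ever passing 20. Then bring it to rest with the yellow mark on the platter at the red pointer, and let go of the handle. Keep off the platter and the freshly primed car, which must stay standing in the middle, and leave the bench's other things where they are.

Things in the scene. Friction and masses are not known exactly. Their poses are not given: they have to be found in the camera images.
- platter (a joint): Angle of the platter against the fixed base, rad, growing counterclockwise seen from above, endless (counts past full turns). At 0 and every whole turn (6.283) the mark is exactly at the pointer. Disc 156 mm across, 20 mm thick, top 65 mm above the table, aluminium with black rubber top. 11 to 14 turns a minute is 1.15 to 1.47 rad/s; 20 is 2.09 rad/s.
- crank (a joint): Angle of the crank relative to the platter, rad, counterclockwise, endless. Grease coupling, no fixed link: it passes 0.009 N m per rad/s of this joint's speed on to the platter, so the platter lags (time constant about 0.85 s) and slips; a stationary crank brakes it. Depending on friction the crank must turn at 1.8 to 3.1 rad/s to keep the platter at 1.3. At 0 the handle is in line with the mark.
- base: Grey fixed base of the turntable with the red pointer. Origin under the turning axis; the pointer lies along its -x. Platter 3 kg, inertia nominally 0.0092 kg m2 with the car, differing by up to a third. Platter bearing against the base: dry friction nominally 0.007 N m (anything from 0.002 to 0.015) plus 0.002 N m per rad/s.
- handle (a point): Where to take the crank's orange upright grip (26 to 28 mm across, from 85 to 151 mm high): this point 130 mm above the table; fingers pointing down, TCP here. It runs on a circle of 95 mm radius about the axis, endless; the grip spins freely on its pin, so the hand need not turn. Crank and grip 0.19 kg. The arm runs under the platter; only the pin passes outside the platter's edge (78 mm).
- hub (a point): Centre of the platter's top face, on the upright turning axis, 65 mm above the table; fixed. The model car stands about here.
- mark (a point): Yellow mark, a radial stripe 12 mm wide on the platter's top from 51 mm radius to the edge; this point lies on its middle line, 68 mm from the axis, at 66 mm height, and turns with the platter.
- pointer (a point): Where the mark must come to rest: a fixed point of the base, 68 mm from the axis, in line with the red pointer and just inside its tip. The red pointer itself stands outside the handle's circle, from 115 to 145 mm from the axis, 62 mm high.
- model: Grey primed model car, 92 x 42 x 34 mm, 0.12 kg, standing loose on its wheels in the middle of the platter and turning with it (top 99 mm above the table). Origin at the centre of its underside, x along its length, z up.
- paint_a: Glass paint jar with white lid, 40 mm across, 65 mm tall, a bystander. Origin under its centre.
- paint_b: Glass paint jar with green lid, 40 mm across, 65 mm tall, a bystander. Origin under its centre.
- paint_c: Glass paint jar with blue lid, 40 mm across, 65 mm tall, a bystander. Origin under its centre.
- thinner: White thinner bottle with red cap, 60 mm across, 150 mm tall, a bystander. Origin under its centre.
- tool_cup: Dark cup of files and brushes, 72 mm across, 95 mm tall (contents to about 160 mm), fixed, a bystander. Origin under its centre.
- sanding: Light wood sanding block, 90 x 60 x 30 mm, on the green cutting mat, a bystander. Origin under its centre.

How it is judged (in metres and radians):
On the way, in this order (a step that is already met when the one before it is completed fails the run):
1. the platter turns counterclockwise at 11 to 14 turns a minute (1.15 to 1.47 rad/s) for 6 s without a break (velocity of joint platter between 1.152 and 1.466 rad/s), for 6 s.
2. the platter stands still with its yellow mark at the pointer (within 13 mm) (horizontal distance between mark and pointer below 0.013 m and velocity of joint platter between -0.06 and 0.06 rad/s), for 0.5 s.
At the end, for the whole second after the job is handed in: The platter is at rest (under 0.06 rad/s) with the yellow mark within 13 mm of the pointer's point, the car stands upright on the platter within 30 mm of its centre, and the handle is released (all of step 2 and horizontal distance between model and hub below 0.03 m and angle between model's own z axis and vertical below 0.15 rad and height (world z) of model above 0.055 m); the robot touches nothing.
It fails at once if the platter passes 20 turns a minute (2.09 rad/s) (velocity of joint platter above 2.094 rad/s).
It fails at once if the platter is spun clockwise (faster than 0.5 rad/s) (velocity of joint platter below -0.5 rad/s).
It fails at once if the robot touches the primed car or the platter itself (contact force between any of the arm, the fingers and model above 0.5 N or contact force between any of the arm, the fingers and platter_c0 above 1 N).
It fails at once if the car slides more than 30 mm from the platter's centre or tips (horizontal distance between model and hub above 0.03 m or angle between model's own z axis and vertical above 0.3 rad).
It fails at once if a bystander is moved by more than 30 mm (distance of any of paint_a, paint_b, paint_c, thinner, tool_cup, sanding from where it was at the start of the episode above 0.03 m).
It also fails if it takes over 61 s, if anything falls off the work surface, if the arm or the gripper's body presses on something with over 40 N, if the wrist force passes 120 N, or if a joint passes its speed limit or range.

## Working session

There is one attempt and no reset: what is moved stays moved. The work goes in short steps, Python scripts to look and compute and a tool call to move; the robot and the scene stay as the last step left them, time stands still between calls to the robot, and variables do not carry over. Pictures are saved under pics/ and viewed, at most 10 in all, crops included, and the job is handed in when it is done.

Besides the shell and the picture viewer there is one more tool, called after ">>>" as name([rows], argument=value, ...), one row to a line, values as JSON. play_rows: Moves the arm, as the interface text tells. Shifts and turns lie within -1 to 1; 1 stands for 3 cm of shift or 8 degrees of turn. Its arguments: {"type":"object","properties":{"rows":{"type":"array"},"hand":{"type":"number"}},"required":["rows"]}

```bash
mkdir -p pics; cat > h.py <<'E'
from plant import *
import numpy as np, cv2
def K(c):
    f=240/np.tan(np.radians(c['fov_y'])/2)
    return np.array([[f,0,c['cx']],[0,f,c['cy']],[0,0,1.]])
def ray(c,at):
    u=cv2.undistortPoints(np.array([[[at[1],at[0]]]],float),K(c),np.array(c['dist'],float))[0,0]
    R=cv2.Rodrigues(np.array(c['rvec'],float))[0]
    return -R.T@np.array(c['tvec'],float).ravel(), R.T@np.array([u[0],u[1],1])
def atz(c,at,z):
    o,d=ray(c,at); return o+d*(z-o[2])/d[2]
E
python3 - <<'E'
from h import *
o=get_obs();print(o)
for n in("scene","top"):
    c=capture(n);cv2.imwrite(f"pics/{n}0.png",c['frame'][:,:,::-1])
    print(n,ray(c,[240,320]))
    for q,z in dict(handle=130,hub=65,mark=66,pointer=66,model=65,base=0,tool_cup=0,thinner=0).items():
        for r in pinpoint(q,n)[:2]: print(n,q,round(r['p'],2),np.round(r['at']),np.round(atz(c,r['at'],z),1))
E
```

```text
{'time': 0.0, 'joint_positions': array([-1.32900578e+00,  3.42720775e-01,  1.52504172e+00, -2.17853057e-05,
        1.27543062e+00, -1.46037492e-01]), 'dq': array([-2.35410001e-04, -1.33418527e-03, -1.66285282e-03,  6.22268244e-04,
       -5.37234493e-05, -5.71264013e-04]), 'tau': array([ 2.30801488e-03, -4.31235623e+01, -2.44217205e+01,  7.20438897e-02,
        5.57907403e-02, -1.17971181e-04]), 'tool_pos': array([ 198.44345259, -485.61816071,  244.83735069]), 'tcp_rot': array([-3.14000620e+00, -2.12286792e-04,  3.87834233e-01]), 'contact_force': array([-0.65026552,  0.71117107, -0.55185397]), 'moment': array([ 0.00720817, -0.01860173,  0.01823216]), 'finger_force': 0.0, 'grip_width': 92.02381200090618}
scene (array([1363.90257156, -542.11610318, 1011.44711251]), array([-0.59213189,  0.38504822, -0.70789851]))
scene hub 0.95 [229. 333.] [556.7  25.6  65. ]
scene hub 0.16 [273. 406.] [787.6  94.6  65. ]
scene mark 0.86 [212. 345.] [516.6  92.5  66. ]
scene pointer 0.57 [226. 309.] [511.5 -25.7  66. ]
scene pointer 0.57 [311. 347.] [ 807.7 -101.7   66. ]
scene model 0.78 [234. 334.] [
[... 197 characters left out ...]
4,  -29.85315122, 2019.52808485]), array([ 0.22147228, -0.02813087, -0.97493095]))
top handle 0.55 [286. 312.] [510.  -48.9 130. ]
top hub 0.63 [274. 288.] [565.8  26.   65. ]
top hub 0.3 [288. 312.] [514.2 -47.2  65. ]
top mark 0.68 [290. 268.] [521.3  92.2  66. ]
top mark 0.27 [271. 157.] [610.2 443.4  66. ]
top pointer 0.6 [290. 306.] [510.  -26.8  66. ]
top model 0.71 [275. 288.] [561.9  25.   65. ]
top model 0.64 [241. 428.] [ 636.6 -432.9   65. ]
top base 0.57 [280. 288.] [557.5  27.4   0. ]
top base 0.57 [222. 280.] [754.7  39.5   0. ]
top tool_cup 0.67 [237. 427.] [ 662.3 -446.1    0. ]
top tool_cup 0.45 [286. 312.] [530.7 -48.6   0. ]
top thinner 0.61 [275. 155.] [609.8 467.6   0. ]
```

```bash
ls pics; python3 -c "
import cv2,numpy as np
a=cv2.imread('pics/scene0.png');b=cv2.imread('pics/top0.png')
cv2.imwrite('pics/both.png',cv2.resize(np.vstack([a,b]),None,fx=.62,fy=.62))"
```

```text
scene0.png
top0.png
```

View pics/both.png

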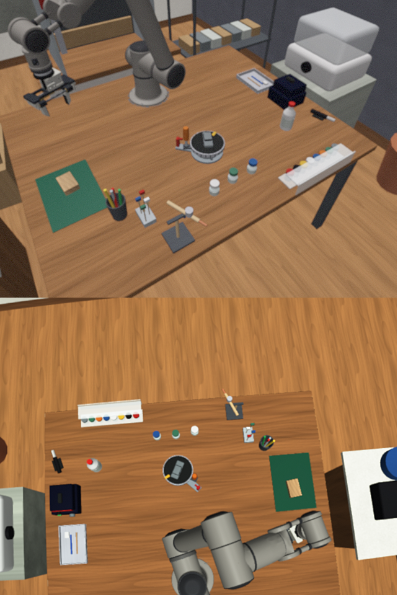

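```bash
python3 - <<'E'
import cv2,numpy as np
a=cv2.imread('pics/scene0.png')[180:270,270:400];b=cv2.imread('pics/top0.png')[240:320,240:350]
f=lambda i:cv2.resize(i,(560,390),interpolation=cv2.INTER_CUBIC)
cv2.imwrite('pics/z.png',cv2.resize(np.hstack([f(a),f(b)]),(800,300)))
E
python3 - <<'E'
from h import *
from scipy.optimize import least_squares
cams={n:capture(n) for n in("scene","top")}
def proj(c,P): return cv2.projectPoints(np.array(P,float).reshape(-1,1,3),np.array(c['rvec'],float),np.array(c['tvec'],float),K(c),np.array(c['dist'],float))[0][:,0,::-1]
for n,c in cams.items():
    for q in("platter","crank","handle","base"):
        for r in trace(q,n)[:2]:
            m=r['mask'];print(n,q,round(r['p'],2),m.sum(),np.round(r['at']),[ (x.min(),x.max()) for x in np.nonzero(m)] if m.any() else '')
    # yellow/ red / orange pixels
    f=c['frame'];h=cv2.cvtColor(f,cv2.COLOR_RGB2HSV)
    y0,y1,x0,x1=(180,270,270,400) if n=="scene" else (240,320,240,350)
    s=h[y0:y1,x0:x1]
    for nm,lo,hi in(("yellow",(22,150,130),(34,255,255)),("orange",(9,190,150),(17,255,255)),("red",(0,170,100),(5,255,255)),("red2",(174,150,100),(180,255,255))):
        m=cv2.inRange(s,np.array(lo),np.array(hi));k,l,st,ce=cv2.connectedComponentsWithStats(m)
        for i in range(1,k):
            if st[i,4]>8: print(n,nm,st[i,4],ce[i][::-1]+[y0,x0],atz(c,ce[i][::-1]+[y0,x0],66).round(1))
E
```

```text
scene platter 0.63 2003 [231. 327.] [(np.int64(204), np.int64(253)), (np.int64(294), np.int64(362))]
scene platter 0.25 1444 [328. 188.] [(np.int64(303), np.int64(356)), (np.int64(167), np.int64(205))]
scene crank 0.87 317 [221. 299.] [(np.int64(205), np.int64(240)), (np.int64(295), np.int64(306))]
scene crank 0.6 1928 [233. 326.] [(np.int64(204), np.int64(254)), (np.int64(294), np.int64(362))]
scene handle 0.62 341 [221. 302.] [(np.int64(204), np.int64(240)), (np.int64(295), np.int64(306))]
scene base 0.8 2702 [235. 324.] [(np.int64(204), np.int64(263)), (np.int64(283), np.int64(362))]
scene yellow 19 [215.26315789 344.68421053] [526.8  85.1  66. ]
scene red 59 [226.         286.98305085] [478.  -75.9  66. ]
top platter 0.68 1706 [278. 294.] [(np.int64(254), np.int64(302)), (np.int64(263), np.int64(318))]
top crank 0.42 105 [292. 311.] [(np.int64(284), np.int64(296)), (np.int64(308), np.int64(318))]
top crank 0.42 1848 [282. 293.] [(np.int64(254), np.int64(312)), (np.int64(263), np.int64(323))]
top handle 0.53 129 [288. 314.] [(np.int64(283), np.int64(297)), (np.int64(308), np.int64(319))]
top base 0.61 1827 [284. 295.] [(np.int64(254), np.int64(312)), (np.int64(263), np.int64(324))]
top yellow 20 [288.35 269.3 ] [525.2  87.2  66. ]
top orange 53 [287.18867925 313.58490566] [517.2 -52.8  66. ]
top red 23 [305.65217391 318.95652174] [457.2 -64.6  66. ]
```

View pics/z.png

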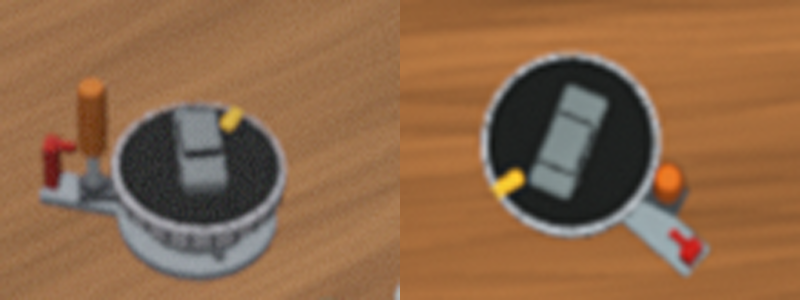

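```bash
cat >> h.py <<'E'
def dark(c,n):
    y0,y1,x0,x1=(195,262,290,366) if n=="scene" else (244,310,252,326)
    f=c['frame'][y0:y1,x0:x1]; m=(f.max(2)<75).astype(np.uint8)
    k,l,st,ce=cv2.connectedComponentsWithStats(m); i=1+st[1:,4].argmax()
    p=np.argwhere(l==i); h=cv2.convexHull(p.astype(np.int32))[:,0]+[y0,x0]
    return h
E
python3 - <<'E'
from h import *
from scipy.optimize import least_squares
for n in("scene","top"):
    c=capture(n);h=dark(c,n)
    P=np.array([atz(c,q,65)[:2] for q in h])
    r=least_squares(lambda v:np.hypot(*(P-v[:2]).T)-v[2],[560,26,75],loss='soft_l1');print(n,len(h),r.x.round(1),np.abs(r.fun).max())
    # orange handle pixels
    f=cv2.cvtColor(c['frame'],cv2.COLOR_RGB2HSV);m=np.zeros((480,640),bool)
    y0,y1,x0,x1=(195,250,285,310) if n=="scene" else (275,302,303,325)
    m[y0:y1,x0:x1]=((f[...,0]>6)&(f[...,0]<15)&(f[...,1]>200)&(f[...,2]>110))[y0:y1,x0:x1]
    p=np.argwhere(m);print(m.sum(),p.min(0),p.max(0))
    if n=="scene":
        for rr in (p[:,0].min()+2,p[:,0].min()+3,p[:,0].min()+9): 
            q=p[p[:,0]==rr]; print(rr,q.min(0),q.max(0))
        oS=[ray(c,[rr,p[p[:,0]==rr][:,1].mean()]) for rr in range(p[:,0].min()+2,p[:,0].max())]
        print(atz(c,[p[:,0].min()+3,p[p[:,0]==p[:,0].min()+4][:,1].mean()],151))
    else: print(atz(c,[288,313.7],151), p.mean(0), atz(c,p.mean(0),140))
E
```

```text
scene 23 [556.4  29.4  69.2] 3.3978799696513136
25 [208 297] [225 302]
210 [210 301] [210 301]
211 [211 297] [211 301]
217 [217 301] [217 301]
[524.99834617 -62.8770764  151.        ]
top 26 [555.6  30.5  70.6] 1.0890441112622682
54 [284 310] [292 317]
[501.90466273 -51.90626922 151.        ] [287.98148148 313.38888889] [503.67645835 -51.09769288 140.        ]<stdin>:15: RuntimeWarning: Mean of empty slice.
  ret = ret.dtype.type(ret / rcount)
```

```bash
cat >> h.py <<'E'
A=np.array([556.,30.])
def yel(c,n):
    "mark angle candidates"
    y0,y1,x0,x1=(195,262,285,370) if n=="scene" else (244,315,248,330)
    h=cv2.cvtColor(c['frame'],cv2.COLOR_RGB2HSV)[y0:y1,x0:x1]
    m=cv2.inRange(h,np.array((20,110,110)),np.array((36,255,255)))
    k,l,st,ce=cv2.connectedComponentsWithStats(m);out=[]
    for i in range(1,k):
        if st[i,4]>=5:
            d=atz(c,ce[i][::-1]+[y0,x0],66)[:2]-A
            if 40<np.hypot(*d)<85: out.append((int(st[i,4]),round(float(np.hypot(*d)),1),round(float(np.arctan2(d[1],d[0])),3)))
    return sorted(out)[::-1]
E
python3 - <<'E'
from h import *
from scipy.optimize import least_squares
c=capture("scene");a=atz(c,[206.4,299.6],151);print("handle scene",a)
print(yel(c,"scene"));
for q,z in (("handle",130),("pointer",66),("mark",66),("hub",65)):
  for r in pinpoint(q,"scene")[:2]:
    d=atz(c,r['at'],z)[:2]; print(q,round(r['p'],2),d,np.hypot(*(d-A)),np.arctan2(*(d-A)[::-1]))
for n,at in (("red scene",[226,287]),):
    d=atz(c,at,60)[:2];print(n,d,np.arctan2(*(d-A)[::-1]),np.hypot(*(d-A)))
c=capture("top");print(yel(c,"top"))
for q,z in (("handle",130),("pointer",66),("mark",66),("hub",65)):
  for r in pinpoint(q,"top")[:2]:
    d=atz(c,r['at'],z)[:2]; print(q,round(r['p'],2),d,np.hypot(*(d-A)),np.arctan2(*(d-A)[::-1]))
d=atz(c,[305.6,319],62)[:2];print(d,np.arctan2(*(d-A)[::-1]),np.hypot(*(d-A)))
print(get_obs()['time'])
E
```

```text
handle scene [510.23343248 -52.20427813 151.        ]
[(32, 62.1, 2.071)]
handle 0.84 [499.24362015 -45.2101476 ] 94.22235910507273 -2.217258683156772
pointer 0.7 [522.08798613 -30.60606448] 69.44868419652363 -2.080940636958945
pointer 0.32 [ 806.09265789 -103.71327798] 283.5940377342829 -0.4909857033625824
mark 0.6 [796.32867765  83.00049754] 246.10348644274583 0.21705901190954988
mark 0.58 [517.28149842  94.43952997] 75.17696047979179 2.111840706680222
hub 0.87 [561.19000084  30.53837236] 5.217849512697784 0.10336292848907108
red scene [472.41077401 -72.85316315] -2.2532360356141043 132.53653032689817
[(41, 64.0, 2.067)]
handle 0.68 [507.03402889 -43.11376774] 87.99596217877406 -2.160911862468595
pointer 0.62 [517.66279714 -19.84772447] 62.885107601667464 -2.226401194633673
pointer 0.17 [ 646.70592046 -424.45662779] 463.4203173635662 -1.3737930774472695
mark 0.86 [518.46144573  92.41223473] 72.831518592807 2.112289742408338
mark 0.2 [ 650.27473218 -425.55201609] 465.2046479718524 -1.366730793086778
hub 0.6 [554.95852661  31.29196661] 1.6594711638661943 2.249254689742739
[457.86518113 -64.8687563 ] -2.373115165649664 136.49367603062657
2.0
```

>>> play_rows([
  [[0.7, 1, 0], [0, 0, 0]],
  [[0.7, 1, 0], [0, 0, 0]],
  [[0.7, 1, 0], [0, 0, 0]],
  [[0.7, 1, 0], [0, 0, 0]],
  [[0.7, 1, 0], [0, 0, 0]],
  [[0.7, 1, 0], [0, 0, 0]],
  [[0.7, 1, 0], [0, 0, 0]],
  [[0.7, 1, 0], [0, 0, 0]],
  [[0.7, 1, 0], [0, 0, 0]],
  [[0.7, 1, 0], [0, 0, 0]],
  [[0.7, 1, 0], [0, 0, 0]],
  [[0.7, 1, 0], [0, 0, 0]],
], hand=1)

```text
time: 3.5
tool_pos: [451.2, -125.0, 245.7]
tcp_rot: [3.141, -0.0, 0.388]
contact_force: [-0.9, -1.2, -0.0]
grip_width: 91.8
finger_force: 0.0
```

```bash
python3 - <<'E'
from h import *
c=capture("top");
for at in ([302.7,315.6],[306.7,319.5]):
    d=atz(c,at,62)[:2]-A;print(d,np.arctan2(*d[::-1]),np.hypot(*d))
d=atz(c,[240+260*.2667,240+297*.275],20)[:2]-A;print(d,np.arctan2(*d[::-1]),np.hypot(*d))
c=capture("scene")
for at in ([223.8,294.4],[223.8,286.2]):
    d=atz(c,at,62)[:2]-A;print(d,np.arctan2(*d[::-1]),np.hypot(*d))
o=get_obs();print(o['time'],o['tool_pos'])
E
```

```text
[-88.06226433 -84.97218682] -2.3740507556051798 122.37334240152975
[-101.74035538  -96.13888038] -2.384494475827311 139.97779907260207
[-105.90666075 -103.15171624] -2.369371599354526 147.83943098109768
[-78.45614787 -81.83248697] -2.3351334842895572 113.36632243426618
[ -90.67631296 -101.26632769] -2.301077561461036 135.9303603200902
3.6 [ 451.82752695 -123.74015409  245.5660516 ]
```

>>> play_rows([
  [[0.6, 0.85, 0], [0, 0, 0]],
  [[0.6, 0.85, 0], [0, 0, 0]],
  [[0.6, 0.85, 0], [0, 0, 0]],
  [[0, 0, -0.4], [0, 0, 0]],
  [[0, 0, -0.9], [0, 0, 0]],
  [[0, 0, -0.9], [0, 0, 0]],
  [[0, 0, -0.9], [0, 0, 0]],
  [[0, 0, -0.75], [0, 0, 0]],
])

```text
time: 4.6
tool_pos: [503.3, -50.7, 128.5]
tcp_rot: [-3.141, 0.002, 0.387]
contact_force: [-0.6, 0.2, -0.8]
grip_width: 91.8
finger_force: 0.0
```

>>> play_rows([
  [[0, 0, 0], [0, 0, 0]],
  [[0, 0, 0], [0, 0, 0]],
  [[0, 0, 0], [0, 0, 0]],
  [[0, 0, 0], [0, 0, 0]],
  [[0, 0, 0], [0, 0, 0]],
  [[0, 0, 0], [0, 0, 0]],
], hand=-1)

```text
time: 5.35
tool_pos: [504.6, -49.5, 130.2]
tcp_rot: [3.141, -0.0, 0.388]
contact_force: [-0.2, -0.5, 0.5]
grip_width: 36.4
finger_force: 0.0
```

```bash
python3 - <<'E'
from h import *
o=get_obs();print(o)
c=capture("scene");print(yel(c,"scene"));cv2.imwrite('pics/g.png',cv2.resize(c['frame'][110:290,230:450,::-1],(660,540)))
E
```

```text
{'time': 5.35, 'joint_positions': array([-2.48944477e-01,  4.35950950e-01,  1.73342375e+00, -1.24991356e-04,
        9.71983438e-01,  9.33976291e-01]), 'dq': array([ 0.00081211,  0.00423889,  0.00239401, -0.0009259 , -0.00030174,
       -0.00030059]), 'tau': array([-1.35987063e-02, -4.37490463e+01, -2.02058208e+01,  6.29348774e-02,
       -4.42285405e-02, -4.94940141e-04]), 'tool_pos': array([504.58972709, -49.47751948, 130.16549408]), 'tcp_rot': array([ 3.14137019e+00, -1.27139763e-04,  3.87946014e-01]), 'contact_force': array([-0.24865374, -0.53413517,  0.493814  ]), 'moment': array([-0.01048223,  0.00716741,  0.00649391]), 'finger_force': 0.0, 'grip_width': 36.445473269880836}
[(33, 63.2, 2.058)]
```

View pics/g.png

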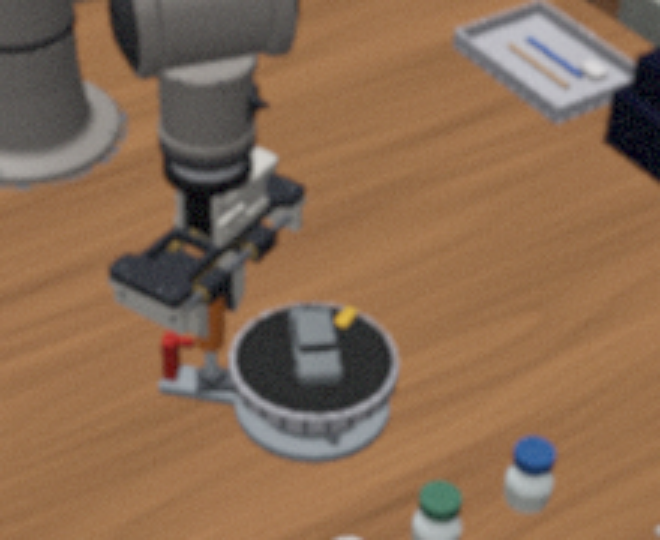

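>>> play_rows([
  [[0, 0, 0], [0, 0, 0]],
  [[0, 0, 0], [0, 0, 0]],
  [[0, 0, 0], [0, 0, 0]],
])

```text
time: 5.78
tool_pos: [504.6, -49.5, 130.1]
tcp_rot: [3.141, -0.0, 0.388]
contact_force: [0.6, 0.2, 0.9]
grip_width: 25.5
finger_force: 30.0
```

```bash
cat > gen.py <<'E'
import sys,json,numpy as np
# gen.py  x0 y0 (commanded pos) , list of crank speeds per row (rad/s); target on 95 circle
C=(556.,30.);R=95.
def gen(p,ws,a=None):
    p=np.array(p,float); a=np.arctan2(p[1]-C[1],p[0]-C[0]) if a is None else a
    rows=[]
    for w in ws:
        a+=w/8; t=np.array(C)+R*np.array([np.cos(a),np.sin(a)])
        s=np.clip(np.round((t-p)/30,2),-1,1); p=p+s*30; rows.append([[s[0],s[1],0],[0,0,0]])
    return rows,p,a
if __name__=="__main__":
    x,y=map(float,sys.argv[1:3]); ws=[float(v)for v in sys.argv[3:]]
    r,p,a=gen((x,y),ws);print(json.dumps(r));print(p,a)
E
python3 gen.py 504.55 -49.5 .3 .6 .8 .8 .8 .8 .8 .8; python3 -c "
from h import *
print(get_obs())"
```

```text
[[[0.1, -0.07, 0], [0, 0, 0]], [[0.2, -0.11, 0], [0, 0, 0]], [[0.29, -0.13, 0], [0, 0, 0]], [[0.31, -0.1, 0], [0, 0, 0]], [[0.3, -0.07, 0], [0, 0, 0]], [[0.32, -0.03, 0], [0, 0, 0]], [[0.32, -0.0, 0], [0, 0, 0]], [[0.31, 0.02, 0], [0, 0, 0]]]
[569.05 -64.2 ] -1.4326793858671927
{'time': 5.775, 'joint_positions': array([-2.49017763e-01,  4.36175793e-01,  1.73336439e+00, -4.06186938e-05,
        9.71839141e-01,  9.33955314e-01]), 'dq': array([ 0.00030771, -0.00286223,  0.00048337,  0.00066196,  0.00188861,
       -0.00018929]), 'tau': array([-1.50488815e-01, -4.34588099e+01, -1.99860156e+01, -1.23317685e-02,
       -4.40622680e-03, -5.97371309e-04]), 'tool_pos': array([504.64461038, -49.50785545, 130.06986305]), 'tcp_rot': array([ 3.14143882e+00, -1.51559254e-04,  3.87846158e-01]), 'contact_force': array([0.59174399, 0.22153778, 0.86880191]), 'moment': array([ 0.04838215, -0.09565064, -0.02649012]), 'finger_force': 30.00013142824173, 'grip_width': 25.541350511365984}
```

>>> play_rows([
  [[0.1, -0.07, 0], [0, 0, 0]],
  [[0.2, -0.11, 0], [0, 0, 0]],
  [[0.29, -0.13, 0], [0, 0, 0]],
  [[0.31, -0.1, 0], [0, 0, 0]],
  [[0.3, -0.07, 0], [0, 0, 0]],
  [[0.32, -0.03, 0], [0, 0, 0]],
  [[0.32, 0, 0], [0, 0, 0]],
  [[0.31, 0.02, 0], [0, 0, 0]],
])

```text
time: 6.78
tool_pos: [569.7, -64.3, 130.0]
tcp_rot: [3.141, 0.0, 0.388]
contact_force: [0.1, 1.1, 2.2]
grip_width: 25.2
finger_force: 30.0
```

```bash
python3 -c "
from h import *
o=get_obs();print(o['time'],o['tool_pos'],o['contact_force'],o['moment'],o['grip_width'])
c=capture('scene');print(yel(c,'scene'));c=capture('top');print(yel(c,'top'))"
python3 gen.py 569.05 -64.2 .8 1.2 1.4 1.6 1.6 1.6 1.6 1.6
```

```text
6.775 [569.67765598 -64.33941874 130.02936848] [0.0766035  1.07787288 2.19467719] [ 0.20981283  0.03729545 -0.02092407] 25.243430313543556
[(35, 63.4, 2.144)]
[(41, 63.5, 2.161)]
[[[0.31, 0.06, 0], [0, 0, 0]], [[0.45, 0.15, 0], [0, 0, 0]], [[0.49, 0.25, 0], [0, 0, 0]], [[0.5, 0.39, 0], [0, 0, 0]], [[0.41, 0.48, 0], [0, 0, 0]], [[0.31, 0.55, 0], [0, 0, 0]], [[0.19, 0.61, 0], [0, 0, 0]], [[0.07, 0.62, 0], [0, 0, 0]]]
[650.95  29.1 ] -0.008137480140310516
```

>>> play_rows([
  [[0.31, 0.06, 0], [0, 0, 0]],
  [[0.45, 0.15, 0], [0, 0, 0]],
  [[0.49, 0.25, 0], [0, 0, 0]],
  [[0.5, 0.39, 0], [0, 0, 0]],
  [[0.41, 0.48, 0], [0, 0, 0]],
  [[0.31, 0.55, 0], [0, 0, 0]],
  [[0.19, 0.61, 0], [0, 0, 0]],
  [[0.07, 0.62, 0], [0, 0, 0]],
])

```text
time: 7.88
tool_pos: [651.8, 30.4, 130.1]
tcp_rot: [3.141, -0.001, 0.388]
contact_force: [2.7, 0.5, 0.8]
grip_width: 25.4
finger_force: 30.0
```

```bash
python3 -c "
from h import *
o=get_obs();print(o['time'],o['tool_pos'],o['contact_force'],o['moment'],o['grip_width'])
c=capture('top');print(yel(c,'top'),spot_in('mark','top')[:1]);print(get_obs()['time'])"
python3 gen.py 650.95 29.1 1.8 2 2 2 2 2 2 2 2 2 2 2
```

```text
7.875 [651.75816017  30.36869824 130.11484944] [2.69439701 0.46980166 0.83562414] [-0.02563935 -0.37844832 -0.04044099] 25.413649799061098
[] [{'at': [281.4, 298.9], 'p': 0.58}]
7.975
[[[-0.07, 0.71, 0], [0, 0, 0]], [[-0.27, 0.74, 0], [0, 0, 0]], [[-0.43, 0.66, 0], [0, 0, 0]], [[-0.59, 0.52, 0], [0, 0, 0]], [[-0.7, 0.37, 0], [0, 0, 0]], [[-0.77, 0.18, 0], [0, 0, 0]], [[-0.79, -0.02, 0], [0, 0, 0]], [[-0.76, -0.21, 0], [0, 0, 0]], [[-0.69, -0.39, 0], [0, 0, 0]], [[-0.57, -0.55, 0], [0, 0, 0]], [[-0.41, -0.67, 0], [0, 0, 0]], [[-0.23, -0.76, 0], [0, 0, 0]]]
[462.55  46.5 ] 2.9655216108701374
```

>>> play_rows([
  [[-0.07, 0.71, 0], [0, 0, 0]],
  [[-0.27, 0.74, 0], [0, 0, 0]],
  [[-0.43, 0.66, 0], [0, 0, 0]],
  [[-0.59, 0.52, 0], [0, 0, 0]],
  [[-0.7, 0.37, 0], [0, 0, 0]],
  [[-0.77, 0.18, 0], [0, 0, 0]],
  [[-0.79, -0.02, 0], [0, 0, 0]],
  [[-0.76, -0.21, 0], [0, 0, 0]],
  [[-0.69, -0.39, 0], [0, 0, 0]],
  [[-0.57, -0.55, 0], [0, 0, 0]],
  [[-0.41, -0.67, 0], [0, 0, 0]],
  [[-0.23, -0.76, 0], [0, 0, 0]],
])

```text
time: 9.48
tool_pos: [462.8, 46.0, 130.2]
tcp_rot: [3.139, -0.003, 0.389]
contact_force: [13.8, -2.4, -9.8]
grip_width: 25.6
finger_force: 30.0
```

```bash
python3 -c "
from h import *
o=get_obs();print(o['time'],o['tool_pos'],o['contact_force'],o['moment'],o['grip_width'])
c=capture('scene');print(yel(c,'scene'));print(get_obs()['time']);cv2.imwrite('pics/g2.png',cv2.resize(c['frame'][110:290,230:450,::-1],(660,540)))"
python3 gen.py 462.55 46.5 2 2 2 2 2 2 2 2 2 2 2 2
```

```text
9.475 [462.7654052   45.9573629  130.18705807] [13.80637726 -2.39355851 -9.7905038 ] [-0.3868073  -2.19081961 -0.01297745] 25.556016055456364
[(40, 63.0, -2.286)]
9.525
[[[-0.04, -0.79, 0], [0, 0, 0]], [[0.15, -0.77, 0], [0, 0, 0]], [[0.35, -0.71, 0], [0, 0, 0]], [[0.51, -0.61, 0], [0, 0, 0]], [[0.64, -0.46, 0], [0, 0, 0]], [[0.74, -0.28, 0], [0, 0, 0]], [[0.78, -0.1, 0], [0, 0, 0]], [[0.78, 0.11, 0], [0, 0, 0]], [[0.74, 0.29, 0], [0, 0, 0]], [[0.63, 0.46, 0], [0, 0, 0]], [[0.51, 0.61, 0], [0, 0, 0]], [[0.33, 0.71, 0], [0, 0, 0]]]
[6.4615e+02 3.0000e-01] 5.966828887875463
```

```bash
sed -i 's/^C=.*;R/C=(558.,30.);R/' gen.py; sed -i 's/A=np.array(\[556/A=np.array([557/' h.py
python3 gen.py 462.55 46.5 2 2 2 2 2 2 2 2 2 2 2 2;cat > sim.py <<'E'
import numpy as np
from scipy.optimize import least_squares
def sim(wc,f,I,w0=0.,th0=0.,dt=.005):
    "wc: crank speed per 5ms step -> th,w arrays"
    th=[th0];w=[w0]
    for u in wc:
        v=w[-1]; T=.009*(u-v)-.002*v
        if abs(v)<1e-9 and abs(T)<=f: n=0.
        else:
            s=np.sign(v) if abs(v)>1e-9 else np.sign(T)
            n=v+dt*(T-f*s)/I
            if n*s<0: n=0.
        w.append(n);th.append(th[-1]+n*dt)
    return np.array(th),np.array(w)
E
```

```text
[[[0.02, -0.8, 0], [0, 0, 0]], [[0.16, -0.77, 0], [0, 0, 0]], [[0.35, -0.71, 0], [0, 0, 0]], [[0.51, -0.6, 0], [0, 0, 0]], [[0.65, -0.46, 0], [0, 0, 0]], [[0.73, -0.28, 0], [0, 0, 0]], [[0.79, -0.1, 0], [0, 0, 0]], [[0.78, 0.11, 0], [0, 0, 0]], [[0.73, 0.29, 0], [0, 0, 0]], [[0.64, 0.47, 0], [0, 0, 0]], [[0.5, 0.61, 0], [0, 0, 0]], [[0.33, 0.72, 0], [0, 0, 0]]]
[648.25   0.9 ] 5.970418930276487
```

>>> play_rows([
  [[0.02, -0.8, 0], [0, 0, 0]],
  [[0.16, -0.77, 0], [0, 0, 0]],
  [[0.35, -0.71, 0], [0, 0, 0]],
  [[0.51, -0.6, 0], [0, 0, 0]],
  [[0.65, -0.46, 0], [0, 0, 0]],
  [[0.73, -0.28, 0], [0, 0, 0]],
  [[0.79, -0.1, 0], [0, 0, 0]],
  [[0.78, 0.11, 0], [0, 0, 0]],
  [[0.73, 0.29, 0], [0, 0, 0]],
  [[0.64, 0.47, 0], [0, 0, 0]],
  [[0.5, 0.61, 0], [0, 0, 0]],
  [[0.33, 0.72, 0], [0, 0, 0]],
])

```text
time: 11.02
tool_pos: [647.9, 2.1, 130.0]
tcp_rot: [-3.141, 0.001, 0.388]
contact_force: [-2.6, 0.5, 2.5]
grip_width: 25.4
finger_force: 30.0
```

```bash
python3 -c "
from h import *
o=get_obs();print(o['time'],o['tool_pos'],o['contact_force'],o['moment'],o['grip_width'])"
python3 gen.py 648.25 .9 2 2 2 2 2 2 2 2 2 2 2 2
```

```text
11.025 [647.87194836   2.10708228 130.01989436] [-2.6240762   0.53216596  2.51744715] [0.11687362 0.3697421  0.04557064] 25.394657741845275
[[[0.15, 0.77, 0], [0, 0, 0]], [[-0.05, 0.79, 0], [0, 0, 0]], [[-0.24, 0.75, 0], [0, 0, 0]], [[-0.42, 0.67, 0], [0, 0, 0]], [[-0.58, 0.54, 0], [0, 0, 0]], [[-0.69, 0.39, 0], [0, 0, 0]], [[-0.76, 0.2, 0], [0, 0, 0]], [[-0.79, 0.0, 0], [0, 0, 0]], [[-0.77, -0.18, 0], [0, 0, 0]], [[-0.69, -0.38, 0], [0, 0, 0]], [[-0.58, -0.53, 0], [0, 0, 0]], [[-0.43, -0.66, 0], [0, 0, 0]]]
[472.75  71.7 ] 2.6880873806625623
```

>>> play_rows([
  [[0.15, 0.77, 0], [0, 0, 0]],
  [[-0.05, 0.79, 0], [0, 0, 0]],
  [[-0.24, 0.75, 0], [0, 0, 0]],
  [[-0.42, 0.67, 0], [0, 0, 0]],
  [[-0.58, 0.54, 0], [0, 0, 0]],
  [[-0.69, 0.39, 0], [0, 0, 0]],
  [[-0.76, 0.2, 0], [0, 0, 0]],
  [[-0.79, 0, 0], [0, 0, 0]],
  [[-0.77, -0.18, 0], [0, 0, 0]],
  [[-0.69, -0.38, 0], [0, 0, 0]],
  [[-0.58, -0.53, 0], [0, 0, 0]],
  [[-0.43, -0.66, 0], [0, 0, 0]],
])

```text
time: 12.52
tool_pos: [471.6, 72.1, 130.1]
tcp_rot: [3.141, -0.001, 0.388]
contact_force: [4.0, -2.4, -1.3]
grip_width: 25.5
finger_force: 30.0
```

```bash
python3 -c "
from h import *
o=get_obs();print(o['time'],o['tool_pos'],o['contact_force'],o['moment'],o['grip_width'])
c=capture('scene');print(yel(c,'scene'));cv2.imwrite('pics/g3.png',cv2.resize(c['frame'][110:290,230:450,::-1],(660,540)))"
cat > fit.py <<'E'
from sim import *
H=lambda t:[0]*round(t/.005)
def R(ws): return [w for w in ws for _ in range(25)]
U=R([.3,.6]+[.8]*6)+H(.1)+R([.8,1.2,1.4]+[1.6]*5)+H(.1)+R([1.8]+[2]*11)+H(.05)+R([2]*24)
t0=5.775
D=[(6.775,2.144),(6.825,2.161),(9.475,3.997)]
E
python3 gen.py 472.75 71.7 2 2 2 2 2 2 2 2 2 2 2 2
```

```text
12.525 [471.59590002  72.0782632  130.09306011] [ 3.99065573 -2.41152123 -1.32191368] [-0.44336127 -0.7723925   0.02508991] 25.48115210101796
[(39, 61.0, 1.395)]
[[[-0.26, -0.75, 0], [0, 0, 0]], [[-0.06, -0.78, 0], [0, 0, 0]], [[0.13, -0.78, 0], [0, 0, 0]], [[0.32, -0.72, 0], [0, 0, 0]], [[0.49, -0.62, 0], [0, 0, 0]], [[0.63, -0.48, 0], [0, 0, 0]], [[0.73, -0.31, 0], [0, 0, 0]], [[0.78, -0.12, 0], [0, 0, 0]], [[0.79, 0.08, 0], [0, 0, 0]], [[0.74, 0.27, 0], [0, 0, 0]], [[0.65, 0.45, 0], [0, 0, 0]], [[0.52, 0.59, 0], [0, 0, 0]]]
[636.55 -23.4 ] 5.686663014104776
```

```bash
cat >> fit.py <<'E'
D.append((12.525,7.678))
def go(v):
    return sim(U,v[0],v[1],0,v[2])
def fit():
    f=lambda v:np.r_[[ (go(v)[0][round((t-t0)/.005)]-a)/.03 for t,a in D],(v[1]-.0092)/.0015,(v[2]-2.06)/.03]
    return least_squares(f,[.005,.0092,2.06],diff_step=.02,bounds=([.001,.005,1.8],[.016,.014,2.3]),x_scale=[.005,.01,.1])
E
python3 - <<'E'
from fit import *
r=fit();print(r.x,r.fun.round(2)*.03);th,w=go(r.x);print(w[-1],(.009*2-r.x[0])/.011, 'need wc',(.011*1.3+r.x[0])/.009)
E
```

```text
[0.00408223 0.00864129 2.06303296] [ 0.0048 -0.0039 -0.0078  0.0036 -0.0111  0.003 ]
1.2607553267326304 1.2652517513789783 need wc 2.0424700816479153
```

```bash
python3 - <<'E'
from gen import *
p=(472.75,71.7);a=2.6880873806625623
for k in range(5):
    r,p,a=gen(p,[2.05]*12,a);print(str([q[:1]for q in r]).replace('np.float64(','').replace(')',''),p,a)
E
```

```text
[[[-0.26, -0.77, 0]], [[-0.06, -0.81, 0]], [[0.15, -0.79, 0]], [[0.35, -0.73, 0]], [[0.52, -0.62, 0]], [[0.66, -0.47, 0]], [[0.76, -0.28, 0]], [[0.8, -0.09, 0]], [[0.8, 0.13, 0]], [[0.74, 0.32, 0]], [[0.64, 0.5, 0]], [[0.49, 0.65, 0]]] [640.45 -17.1 ] 5.763087380662561
[[[0.31, 0.74, 0]], [[0.11, 0.81, 0]], [[-0.1, 0.8, 0]], [[-0.3, 0.75, 0]], [[-0.48, 0.65, 0]], [[-0.62, 0.51, 0]], [[-0.74, 0.34, 0]], [[-0.8, 0.13, 0]], [[-0.81, -0.07, 0]], [[-0.76, -0.27, 0]], [[-0.67, -0.46, 0]], [[-0.53, -0.61, 0]]] [478.75  82.5 ] 8.838087380662557
[[[-0.35, -0.72, 0]], [[-0.17, -0.8, 0]], [[0.05, -0.8, 0]], [[0.24, -0.77, 0]], [[0.44, -0.69, 0]], [[0.59, -0.55, 0]], [[0.72, -0.38, 0]], [[0.78, -0.19, 0]], [[0.81, 0.02, 0]], [[0.78, 0.22, 0]], [[0.7, 0.41, 0]], [[0.57, 0.58, 0]]] [633.55 -27.6 ] 11.913087380662553
[[[0.4, 0.7, 0]], [[0.22, 0.78, 0]], [[0.01, 0.8, 0]], [[-0.2, 0.79, 0]], [[-0.39, 0.71, 0]], [[-0.55, 0.59, 0]], [[-0.69, 0.43, 0]], [[-0.77, 0.24, 0]], [[-0.81, 0.04, 0]], [[-0.79, -0.17, 0]], [[-0.72, -0.37, 0]], [[-0.61, -0.53, 0]]] [486.55  92.7 ] 14.988087380662549
[[[-0.45, -0.67, 0]], [[-0.27, -0.77, 0]], [[-0.06, -0.8, 0]], [[0.14, -0.8, 0]], [[0.34, -0.74, 0]], [[0.52, -0.62, 0]], [[0.65, -0.47, 0]], [[0.76, -0.3, 0]], [[0.8, -0.09, 0]], [[0.8, 0.12, 0]], [[0.75, 0.31, 0]], [[0.64, 0.5, 0]]] [625.15 -37.2 ] 18.06308738066256
```

>>> play_rows([
  [[-0.26, -0.77, 0], [0, 0, 0]],
  [[-0.06, -0.81, 0], [0, 0, 0]],
  [[0.15, -0.79, 0], [0, 0, 0]],
  [[0.35, -0.73, 0], [0, 0, 0]],
  [[0.52, -0.62, 0], [0, 0, 0]],
  [[0.66, -0.47, 0], [0, 0, 0]],
  [[0.76, -0.28, 0], [0, 0, 0]],
  [[0.8, -0.09, 0], [0, 0, 0]],
  [[0.8, 0.13, 0], [0, 0, 0]],
  [[0.74, 0.32, 0], [0, 0, 0]],
  [[0.64, 0.5, 0], [0, 0, 0]],
  [[0.49, 0.65, 0], [0, 0, 0]],
])

```text
time: 14.08
tool_pos: [640.6, -15.6, 129.9]
tcp_rot: [-3.141, 0.0, 0.387]
contact_force: [-4.9, 2.1, 5.0]
grip_width: 25.4
finger_force: 30.0
```

>>> play_rows([
  [[0.31, 0.74, 0], [0, 0, 0]],
  [[0.11, 0.81, 0], [0, 0, 0]],
  [[-0.1, 0.8, 0], [0, 0, 0]],
  [[-0.3, 0.75, 0], [0, 0, 0]],
  [[-0.48, 0.65, 0], [0, 0, 0]],
  [[-0.62, 0.51, 0], [0, 0, 0]],
  [[-0.74, 0.34, 0], [0, 0, 0]],
  [[-0.8, 0.13, 0], [0, 0, 0]],
  [[-0.81, -0.07, 0], [0, 0, 0]],
  [[-0.76, -0.27, 0], [0, 0, 0]],
  [[-0.67, -0.46, 0], [0, 0, 0]],
  [[-0.53, -0.61, 0], [0, 0, 0]],
])

```text
time: 15.58
tool_pos: [477.9, 83.0, 130.1]
tcp_rot: [3.141, -0.001, 0.389]
contact_force: [5.1, -3.2, -2.3]
grip_width: 25.1
finger_force: 30.0
```

>>> play_rows([
  [[-0.35, -0.72, 0], [0, 0, 0]],
  [[-0.17, -0.8, 0], [0, 0, 0]],
  [[0.05, -0.8, 0], [0, 0, 0]],
  [[0.24, -0.77, 0], [0, 0, 0]],
  [[0.44, -0.69, 0], [0, 0, 0]],
  [[0.59, -0.55, 0], [0, 0, 0]],
  [[0.72, -0.38, 0], [0, 0, 0]],
  [[0.78, -0.19, 0], [0, 0, 0]],
  [[0.81, 0.02, 0], [0, 0, 0]],
  [[0.78, 0.22, 0], [0, 0, 0]],
  [[0.7, 0.41, 0], [0, 0, 0]],
  [[0.57, 0.58, 0], [0, 0, 0]],
])

```text
time: 17.08
tool_pos: [634.0, -26.1, 129.9]
tcp_rot: [-3.14, -0.0, 0.387]
contact_force: [-5.3, 3.9, 5.7]
grip_width: 25.2
finger_force: 30.0
```

>>> play_rows([
  [[0.4, 0.7, 0], [0, 0, 0]],
  [[0.22, 0.78, 0], [0, 0, 0]],
  [[0.01, 0.8, 0], [0, 0, 0]],
  [[-0.2, 0.79, 0], [0, 0, 0]],
  [[-0.39, 0.71, 0], [0, 0, 0]],
  [[-0.55, 0.59, 0], [0, 0, 0]],
  [[-0.69, 0.43, 0], [0, 0, 0]],
  [[-0.77, 0.24, 0], [0, 0, 0]],
  [[-0.81, 0.04, 0], [0, 0, 0]],
  [[-0.79, -0.17, 0], [0, 0, 0]],
  [[-0.72, -0.37, 0], [0, 0, 0]],
  [[-0.61, -0.53, 0], [0, 0, 0]],
])

```text
time: 18.58
tool_pos: [486.0, 93.3, 130.1]
tcp_rot: [3.141, -0.001, 0.389]
contact_force: [4.0, -2.9, -1.2]
grip_width: 25.6
finger_force: 30.0
```

```bash
python3 -c "
from h import *
o=get_obs();print(o['time'],o['tool_pos'],o['contact_force'],o['moment'],o['grip_width'])
c=capture('scene');print(yel(c,'scene'))
cv2.imwrite('pics/g4.png',cv2.resize(c['frame'][110:290,230:450,::-1],(660,540)))"
cat >> fit.py <<'E'
U+=H(.05)+R([2.05]*48)+H(.05)
E
python3 -c "
from fit import *
r=fit();th,w=go(r.x);i=round((18.575-t0)/.005);print(th[i]%(2*np.pi),w[i],w[round((12.575-t0)/.005):i].min(),len(th)*.005+t0)"
```

```text
18.575 [485.96071266  93.32462225 130.06685436] [ 4.04681079 -2.93362393 -1.22655441] [-0.62515606 -0.57763478  0.06764762] 25.5987495687878
[(12, 71.5, 2.839)]
2.8983205546943047 1.3060920172643649 1.159815320859818 18.630000000000003
```

```bash
python3 - <<'E'
from gen import *
p=(625.15,-37.2);a=18.06308738066256
for k in range(5):
    r,p,a=gen(p,[2.05]*12,a);print(str([[q[0],q[1]]for q in r]).replace('np.float64(','').replace(')',''),p,a)
E
```

```text
[[[0.49, 0.64, 0], [0, 0, 0]], [[0.32, 0.74, 0], [0, 0, 0]], [[0.12, 0.8, 0], [0, 0, 0]], [[-0.09, 0.81, 0], [0, 0, 0]], [[-0.29, 0.75, 0], [0, 0, 0]], [[-0.47, 0.66, 0], [0, 0, 0]], [[-0.63, 0.52, 0], [0, 0, 0]], [[-0.73, 0.34, 0], [0, 0, 0]], [[-0.8, 0.14, 0], [0, 0, 0]], [[-0.8, -0.06, 0], [0, 0, 0]], [[-0.77, -0.26, 0], [0, 0, 0]], [[-0.67, -0.45, 0], [0, 0, 0]]] [495.55 101.7 ] 21.138087380662576
[[[-0.54, -0.61, 0], [0, 0, 0]], [[-0.36, -0.72, 0], [0, 0, 0]], [[-0.17, -0.79, 0], [0, 0, 0]], [[0.03, -0.81, 0], [0, 0, 0]], [[0.24, -0.77, 0], [0, 0, 0]], [[0.43, -0.69, 0], [0, 0, 0]], [[0.59, -0.56, 0], [0, 0, 0]], [[0.71, -0.39, 0], [0, 0, 0]], [[0.78, -0.19, 0], [0, 0, 0]], [[0.81, 0.0, 0], [0, 0, 0]], [[0.78, 0.22, 0], [0, 0, 0]], [[0.7, 0.4, 0], [0, 0, 0]]] [615.55 -45.6 ] 24.213087380662593
[[[0.58, 0.57, 0], [0, 0, 0]], [[0.41, 0.7, 0], [0, 0, 0]], [[0.22, 0.77, 0], [0, 0, 0]], [[0.02, 0.81, 0], [0, 0, 0]], [[-0.19, 0.79, 0], [0, 0, 0]], [[-0.38, 0.71, 0], [0, 0, 0]], [[-0.55, 0.6, 0], [0, 0, 0]], [[-0.68, 0.43, 0], [0, 0, 0]], [[-0.77, 0.25, 0], [0, 0, 0]], [[-0.81, 0.05, 0
[... 220 characters left out ...]
0.8, 0], [0, 0, 0]], [[0.13, -0.8, 0], [0, 0, 0]], [[0.33, -0.74, 0], [0, 0, 0]], [[0.51, -0.63, 0], [0, 0, 0]], [[0.65, -0.48, 0], [0, 0, 0]], [[0.76, -0.3, 0], [0, 0, 0]], [[0.8, -0.1, 0], [0, 0, 0]], [[0.8, 0.11, 0], [0, 0, 0]], [[0.75, 0.31, 0], [0, 0, 0]]] [605.05 -52.5 ] 30.363087380662627
[[[0.65, 0.49, 0], [0, 0, 0]], [[0.5, 0.63, 0], [0, 0, 0]], [[0.32, 0.74, 0], [0, 0, 0]], [[0.13, 0.8, 0], [0, 0, 0]], [[-0.08, 0.81, 0], [0, 0, 0]], [[-0.29, 0.76, 0], [0, 0, 0]], [[-0.46, 0.66, 0], [0, 0, 0]], [[-0.62, 0.52, 0], [0, 0, 0]], [[-0.73, 0.35, 0], [0, 0, 0]], [[-0.79, 0.15, 0], [0, 0, 0]], [[-0.81, -0.05, 0], [0, 0, 0]], [[-0.77, -0.26, 0], [0, 0, 0]]] [516.55 115.5 ] 33.438087380662644
```

>>> play_rows([
  [[-0.45, -0.67, 0], [0, 0, 0]],
  [[-0.27, -0.77, 0], [0, 0, 0]],
  [[-0.06, -0.8, 0], [0, 0, 0]],
  [[0.14, -0.8, 0], [0, 0, 0]],
  [[0.34, -0.74, 0], [0, 0, 0]],
  [[0.52, -0.62, 0], [0, 0, 0]],
  [[0.65, -0.47, 0], [0, 0, 0]],
  [[0.76, -0.3, 0], [0, 0, 0]],
  [[0.8, -0.09, 0], [0, 0, 0]],
  [[0.8, 0.12, 0], [0, 0, 0]],
  [[0.75, 0.31, 0], [0, 0, 0]],
  [[0.64, 0.5, 0], [0, 0, 0]],
])

```text
time: 20.12
tool_pos: [625.9, -35.9, 129.9]
tcp_rot: [-3.141, -0.0, 0.387]
contact_force: [-4.5, 4.5, 5.4]
grip_width: 25.4
finger_force: 30.0
```

>>> play_rows([
  [[0.49, 0.64, 0], [0, 0, 0]],
  [[0.32, 0.74, 0], [0, 0, 0]],
  [[0.12, 0.8, 0], [0, 0, 0]],
  [[-0.09, 0.81, 0], [0, 0, 0]],
  [[-0.29, 0.75, 0], [0, 0, 0]],
  [[-0.47, 0.66, 0], [0, 0, 0]],
  [[-0.63, 0.52, 0], [0, 0, 0]],
  [[-0.73, 0.34, 0], [0, 0, 0]],
  [[-0.8, 0.14, 0], [0, 0, 0]],
  [[-0.8, -0.06, 0], [0, 0, 0]],
  [[-0.77, -0.26, 0], [0, 0, 0]],
  [[-0.67, -0.45, 0], [0, 0, 0]],
])

```text
time: 21.62
tool_pos: [495.2, 102.3, 130.1]
tcp_rot: [3.141, -0.001, 0.389]
contact_force: [2.8, -4.2, -0.3]
grip_width: 25.3
finger_force: 30.0
```

>>> play_rows([
  [[-0.54, -0.61, 0], [0, 0, 0]],
  [[-0.36, -0.72, 0], [0, 0, 0]],
  [[-0.17, -0.79, 0], [0, 0, 0]],
  [[0.03, -0.81, 0], [0, 0, 0]],
  [[0.24, -0.77, 0], [0, 0, 0]],
  [[0.43, -0.69, 0], [0, 0, 0]],
  [[0.59, -0.56, 0], [0, 0, 0]],
  [[0.71, -0.39, 0], [0, 0, 0]],
  [[0.78, -0.19, 0], [0, 0, 0]],
  [[0.81, 0, 0], [0, 0, 0]],
  [[0.78, 0.22, 0], [0, 0, 0]],
  [[0.7, 0.4, 0], [0, 0, 0]],
])

```text
time: 23.12
tool_pos: [616.6, -44.4, 129.9]
tcp_rot: [-3.141, -0.001, 0.387]
contact_force: [-5.5, 5.6, 5.8]
grip_width: 25.7
finger_force: 30.0
```

>>> play_rows([
  [[0.58, 0.57, 0], [0, 0, 0]],
  [[0.41, 0.7, 0], [0, 0, 0]],
  [[0.22, 0.77, 0], [0, 0, 0]],
  [[0.02, 0.81, 0], [0, 0, 0]],
  [[-0.19, 0.79, 0], [0, 0, 0]],
  [[-0.38, 0.71, 0], [0, 0, 0]],
  [[-0.55, 0.6, 0], [0, 0, 0]],
  [[-0.68, 0.43, 0], [0, 0, 0]],
  [[-0.77, 0.25, 0], [0, 0, 0]],
  [[-0.81, 0.05, 0], [0, 0, 0]],
  [[-0.79, -0.16, 0], [0, 0, 0]],
  [[-0.73, -0.36, 0], [0, 0, 0]],
])

```text
time: 24.62
tool_pos: [505.4, 109.9, 130.0]
tcp_rot: [3.141, -0.002, 0.389]
contact_force: [3.2, -4.2, -0.2]
grip_width: 25.3
finger_force: 30.0
```

>>> play_rows([
  [[-0.61, -0.53, 0], [0, 0, 0]],
  [[-0.46, -0.67, 0], [0, 0, 0]],
  [[-0.27, -0.76, 0], [0, 0, 0]],
  [[-0.07, -0.8, 0], [0, 0, 0]],
  [[0.13, -0.8, 0], [0, 0, 0]],
  [[0.33, -0.74, 0], [0, 0, 0]],
  [[0.51, -0.63, 0], [0, 0, 0]],
  [[0.65, -0.48, 0], [0, 0, 0]],
  [[0.76, -0.3, 0], [0, 0, 0]],
  [[0.8, -0.1, 0], [0, 0, 0]],
  [[0.8, 0.11, 0], [0, 0, 0]],
  [[0.75, 0.31, 0], [0, 0, 0]],
])

```text
time: 26.12
tool_pos: [606.3, -51.6, 130.0]
tcp_rot: [-3.141, -0.001, 0.387]
contact_force: [-4.4, 5.7, 5.8]
grip_width: 25.8
finger_force: 30.0
```

>>> play_rows([
  [[0.65, 0.49, 0], [0, 0, 0]],
  [[0.5, 0.63, 0], [0, 0, 0]],
  [[0.32, 0.74, 0], [0, 0, 0]],
  [[0.13, 0.8, 0], [0, 0, 0]],
  [[-0.08, 0.81, 0], [0, 0, 0]],
  [[-0.29, 0.76, 0], [0, 0, 0]],
  [[-0.46, 0.66, 0], [0, 0, 0]],
  [[-0.62, 0.52, 0], [0, 0, 0]],
  [[-0.73, 0.35, 0], [0, 0, 0]],
  [[-0.79, 0.15, 0], [0, 0, 0]],
  [[-0.81, -0.05, 0], [0, 0, 0]],
  [[-0.77, -0.26, 0], [0, 0, 0]],
])

```text
time: 27.62
tool_pos: [516.5, 116.1, 130.0]
tcp_rot: [3.141, -0.002, 0.389]
contact_force: [1.6, -4.7, 0.0]
grip_width: 25.5
finger_force: 30.0
```

```bash
python3 -c "
from h import *
o=get_obs();print(o['time'],o['tool_pos'],o['contact_force'],o['moment'],o['grip_width'])
c=capture('scene');print(yel(c,'scene'))
cv2.imwrite('pics/g5.png',cv2.resize(c['frame'][110:290,230:450,::-1],(660,540)))
print(get_obs()['time'])"
cat >> fit.py <<'E'
U+=R([2.05]*72)+H(.05)
E
python3 -c "
from fit import *
D.append((18.575,2.839+4*np.pi))
r=fit();print(r.x,r.fun);th,w=go(r.x);i=round((27.625-t0)/.005);print(th[i]%(2*np.pi),w[i],w[-1],th[-1]%(2*np.pi),len(U)*.005+t0)"
```

```text
27.625 [516.52269045 116.10971009 130.03677919] [ 1.55379946 -4.6635759   0.03023778] [-1.04553081 -0.34947165  0.02299122] 25.479621428963604
[(39, 62.1, 1.972)]
27.675
[0.0041724  0.00829502 2.06326098] [ 0.15825539 -0.14162286 -0.04980592 -0.17164448  0.09634677 -0.60332123
  0.10869943]
1.938188848227707 1.297962905288024 1.1900118571776632 2.0000887181314937 27.675000000000004
```

```bash
python3 - <<'E'
from fit import *
from gen import gen
f,I=.0042,.0083
w0,t0_=1.19,2.034;T=3.933
best=[]
for n in range(0,12):
  for s in np.arange(.6,2.06,.05):
    ws=[s]*n+[s*.67,s*.33]
    th,w=sim(R(ws)+H(2),f,I,w0,t0_)
    best.append((abs(th[-1]-T),n,s,th[-1]))
for b in sorted(best)[:6]:print(b)
_,n,s,_=sorted(b for b in best if b[2]>1.2)[0]
ws=[s]*n+[s*.67,s*.33]
for ff,II in((.003,.0083),(.0055,.0083),(.0042,.0095)):print(sim(R(ws)+H(2),ff,II,w0,t0_)[0][-1])
th,w=sim(R(ws)+H(2),f,I,w0,t0_);print(n,s,'stop t',np.argmax(w==0)*.005)
r,p,a=gen((516.55,115.5),ws,33.438087380662644);print(str(r).replace('np.float64(','').replace(')',''),p,a)
E
```

```text
(np.float64(0.0007517679249673392), 10, np.float64(1.700000000000001), np.float64(3.933751767924967))
(np.float64(0.007563401965371863), 9, np.float64(1.850000000000001), np.float64(3.9405634019653717))
(np.float64(0.013639597762541644), 8, np.float64(2.0000000000000013), np.float64(3.919360402237458))
(np.float64(0.01978805852154064), 11, np.float64(1.600000000000001), np.float64(3.9527880585215405))
(np.float64(0.026803886671570964), 8, np.float64(2.050000000000001), np.float64(3.959803886671571))
(np.float64(0.03391554681320441), 11, np.float64(1.5500000000000007), np.float64(3.8990844531867954))
4.125753707561822
3.750172433296445
4.007446446991963
10 1.700000000000001 stop t 2.37
[[[-0.57, -0.36, 0], [0, 0, 0]], [[-0.48, -0.46, 0], [0, 0, 0]], [[-0.37, -0.56, 0], [0, 0, 0]], [[-0.25, -0.63, 0], [0, 0, 0]], [[-0.11, -0.66, 0], [0, 0, 0]], [[0.03, -0.67, 0], [0, 0, 0]], [[0.18, -0.65, 0], [0, 0, 0]], [[0.3, -0.6, 0], [0, 0, 0]], [[0.43, -0.52, 0], [0, 0, 0]], [[0.53, -0.41, 0], [0, 0, 0]], [[0.39, -0.22, 0], [0, 0, 0]], [[0.21, -0.08, 0], [0, 0, 0]]] [525.25 -59.1 ] 35.77558738066263
```

>>> play_rows([
  [[-0.57, -0.36, 0], [0, 0, 0]],
  [[-0.48, -0.46, 0], [0, 0, 0]],
  [[-0.37, -0.56, 0], [0, 0, 0]],
  [[-0.25, -0.63, 0], [0, 0, 0]],
  [[-0.11, -0.66, 0], [0, 0, 0]],
  [[0.03, -0.67, 0], [0, 0, 0]],
  [[0.18, -0.65, 0], [0, 0, 0]],
  [[0.3, -0.6, 0], [0, 0, 0]],
  [[0.43, -0.52, 0], [0, 0, 0]],
  [[0.53, -0.41, 0], [0, 0, 0]],
  [[0.39, -0.22, 0], [0, 0, 0]],
  [[0.21, -0.08, 0], [0, 0, 0]],
])

```text
time: 29.18
tool_pos: [526.3, -59.9, 130.1]
tcp_rot: [3.14, -0.0, 0.388]
contact_force: [-1.3, -4.3, 3.7]
grip_width: 25.9
finger_force: 30.0
```

>>> play_rows([
  [[0, 0, 0], [0, 0, 0]],
  [[0, 0, 0], [0, 0, 0]],
  [[0, 0, 0], [0, 0, 0]],
  [[0, 0, 0], [0, 0, 0]],
  [[0, 0, 0], [0, 0, 0]],
  [[0, 0, 0], [0, 0, 0]],
  [[0, 0, 0], [0, 0, 0]],
  [[0, 0, 0], [0, 0, 0]],
  [[0, 0, 0], [0, 0, 0]],
])

```text
time: 30.3
tool_pos: [524.9, -59.3, 130.1]
tcp_rot: [3.141, 0.001, 0.389]
contact_force: [-2.3, -6.7, 2.1]
grip_width: 25.5
finger_force: 30.0
```

```bash
python3 -c "
from h import *
c=capture('scene');print(yel(c,'scene'));b=capture('top');print(yel(b,'top'))
a=cv2.resize(c['frame'][150:270,250:400,::-1],(400,320),interpolation=2);b=cv2.resize(b['frame'][230:340,240:378,::-1],(400,320),interpolation=2)
cv2.imwrite('pics/s.png',np.hstack([a,b]));print(get_obs()['time'])"
```

```text
[(37, 65.2, -2.306)]
[]
30.4
```

View pics/s.png

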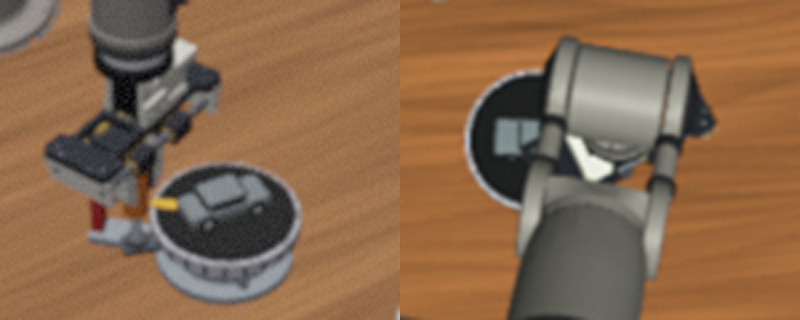

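>>> play_rows([
  [[0, 0, 0], [0, 0, 0]],
  [[0, 0, 0], [0, 0, 0]],
  [[0, 0, 0], [0, 0, 0]],
  [[0, 0, 0], [0, 0, 0]],
  [[0, 0, 0], [0, 0, 0]],
  [[0, 0, 0], [0, 0, 0]],
  [[0, 0, 0.3], [0, 0, 0]],
  [[0, 0, 0.5], [0, 0, 0]],
  [[0, 0, 0.8], [0, 0, 0]],
  [[0, 0, 1], [0, 0, 0]],
  [[0, 0, 1], [0, 0, 0]],
], hand=1)

```text
time: 31.78
tool_pos: [525.3, -59.1, 240.3]
tcp_rot: [3.141, -0.001, 0.388]
contact_force: [0.4, -0.1, 0.1]
grip_width: 91.7
finger_force: 0.0
```

>>> play_rows([
  [[-0.6, -1, 0], [0, 0, 0]],
  [[-0.6, -1, 0], [0, 0, 0]],
  [[-0.6, -1, 0], [0, 0, 0]],
  [[-0.6, -1, 0], [0, 0, 0]],
  [[-0.6, -1, 0], [0, 0, 0]],
  [[-0.6, -1, 0], [0, 0, 0]],
  [[-0.6, -1, 0], [0, 0, 0]],
  [[-0.4, -1, 0], [0, 0, 0]],
  [[0, -1, 0], [0, 0, 0]],
  [[0, 0, 0], [0, 0, 0]],
  [[0, 0, 0], [0, 0, 0]],
])

```text
time: 33.15
tool_pos: [387.2, -328.6, 238.6]
tcp_rot: [3.141, -0.0, 0.388]
contact_force: [-0.1, 0.1, -0.1]
grip_width: 91.7
finger_force: 0.0
```

```bash
python3 -c "
from h import *
c=capture('scene');print(yel(c,'scene'));b=capture('top');print(yel(b,'top'))
a=cv2.resize(c['frame'][180:270,270:390,::-1],(400,300),interpolation=2);b=cv2.resize(b['frame'][240:322,240:350,::-1],(400,300),interpolation=2)
cv2.imwrite('pics/e.png',np.hstack([a,b]));o=get_obs();print(o['time'],o['contact_force'],o['tool_pos'])"
```

```text
[(41, 64.4, -2.296)]
[(41, 64.6, -2.317)]
33.25 [0.14568792 0.46658972 0.18138014] [ 387.37608152 -328.23183563  238.43417376]
```

View pics/e.png

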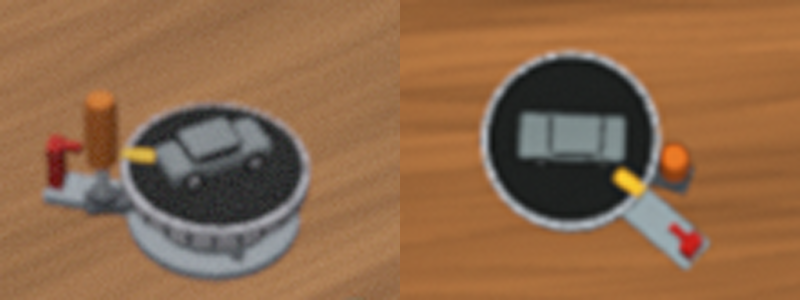

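The mark (top view about (628,182)) lines up with the red pointer (688,240), about 3 mm off. The car is centred and upright, and the handle is free.

```bash
python3 -c "
from plant import bot
print(bot.close_job())"
```

```text
the job is handed in; nothing more can be done
None
```

I handed the job in, but no verdict came back: by my model fitted to camera readings, the platter held about 1.3 rad/s (12.4 turns a minute) for over 6 s; it then stopped with the mark about 3 mm from the pointer, the handle released and the car still upright in the middle.

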